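# Tip, catch and ease shut the sample case lid

### The arm

A 7-joint arm with a two-finger parallel gripper is mounted at the origin on a cart in front of the work surface, level with it; the furniture and walls round the work are solid. World frame = base frame: x ahead of the robot, y to its left, z up, the work surface at z = 0. Lengths are in m, angles in rad, forces in N, time in s.
With the tool pointing down it reaches from about 0.35 to 0.9 m from the base axis. Payload 8.1 kg.
Tool frame: the origin (TCP) lies on the centre line of the jaws, within the pads' length; the fingertips stand 17 mm ahead of it and the grasp point (between the pads) lies 2 mm behind it; z points along the fingers, y is the direction in which the jaws open and shut (so a half turn about z gives the same grasp; the last joint's range is limited). The gripper opens to 92 mm and grips with 3 to 60 N. Pads are 19 mm wide; open, the fingers measure 130 mm over their backs; the gripper's body (75 mm by 190 mm) begins 47 mm behind the grasp point.
Start: joints at [-1.311, 0.434, 0.025, 1.573, -0.012, 1.134, -0.075], TCP at [0.222, 0.584, 0.244] pointing down, gripper open.
Joint ranges: [-2.62, 2.62], [-0.44, 2.09], [-1.27, 1.32], [0.08, 2.57], [-1.32, 4.46], [0.12, 2], [-2.74, 2.74]. Speed limits (rad/s): [2.22, 2.22, 3.01, 3.01, 3.14, 3.14, 3.14].

### API

Orientations are given as a rotation vector (axis times angle).
In Python, from cell import arm gives the robot as it stands.
- The arm moves only by the shell command python3 -m creep 'ROWS' [FORCE]. ROWS is JSON, a list that holds one entry, the list of rows, each a list of 7 numbers: the shift along the world's x, y, z in cm, then the turn, a rotation vector about the world's x, y, z in degrees, then the opening, from -1 (shut) to 1 (fully open), so that 0 is half open. In form: [[[tx, ty, tz, ax, ay, az, jaw], ...]]. A call has 1 to 5 rows; each row is the pose to reach, as a shift and turn from the pose commanded when the call began; what a row does not reach only later rows make up. A row lasts 1/10 s, in which the tool goes at most 50 mm and 8.59 degrees, less where a joint would pass 70% of its speed; a pose out of reach is approached as far as the arm can. A call with a gripper value outside its range is refused whole. The fingers move at their own pace and stop on an object; FORCE is the grip in N (left out, the last holds). Time passes only in rows, so rows that repeat a pose let the fingers close. It gives the time, the measured TCP pose, the force and the opening at its end, in the units of the state.
- arm.observe(): the state, without advancing time (a new reading comes with each control period).
- arm.get_image(name): name is "scene" or "top"; returns the picture (384x512x3 uint8, red, green, blue); there is no depth.
- arm.camera_model(name): a dict with "vfov" (degrees; the focal length in pixels is half the picture's height over the tangent of half this angle, whatever the lens; pixels are square), "cx", "cy" (the principal point, pixels), "k1" (the pictures are not rectified: a ray, as slopes to the right and down, at radius r is drawn at 1 + k1 r^2 times it, then the intrinsics apply), "cam_to_world" (4x4, takes a point from camera to world coordinates). Camera axes: x right, y down, z forward; pixel columns grow to the right and rows downward; lengths in m; the calibration is good to about 2 mm. A picture is of the moment at which its call begins. camera_model takes no time and is no camera call.
- arm.sign_off(): hands the job in, once; it reports no verdict.
The state is a dict: "clock": time; "joints": joint angles; "dq": joint speeds; "joint_efforts": joint torques, N m; "position": TCP position; "ee_rot": TCP orientation; "force": force on the tool from outside, world axes, zero at the start; "ft_torque": the same for the moment, N m; "width": opening from 0.0 (shut) to 1.0 (fully open).
Only numpy, scipy, OpenCV 4.12 (cv2) and the standard library are available. Lean on these libraries where they do the work, as an engineer would, in place of code of your own. Each camera call takes 0.05 s, during which the arm holds its last target.

### The job

The lid of the small sample case leans open past upright, and its worn hinge lets it drop shut with a bang. Without gripping it, gently tip the lid forward with a fingertip, catch it on a finger while it is still well open, and ease it slowly all the way down until it is fully shut, then take the hand away. Leave the jars in the case and the things around it where they stand.

Things in the scene. Friction and masses are not known exactly. Their poses are not given: they have to be found in the camera images.
- case: Grey open-topped sample case, fixed to the worktop, 100 mm deep (x) by 150 mm wide (y) by 70 mm high. Origin: centre of its underside, on the worktop; its x axis points from the lip side (front) to the hinge side (back), y along the hinge, z up. Outer walls at x = -50 and +50 mm.
- hinge (a point): Middle of the lid's hinge axis, which runs along the case's y: at x = +52, y = 0, z = +72 mm in the case frame. The lid is a flat leaf 154 mm wide and 12 mm thick (from 2 mm below to 10 mm above the hinge axis when shut), blue on top, black underneath. Shut, it overhangs the case's front wall by 26 mm as a lip, its underside 70 mm above the worktop.
- lip (a point): Middle of the lid's free front edge: 128 mm from the hinge axis, half-way through the 12 mm thickness (4 mm off the hinge axis towards the blue face). It moves with the lid. Axes: x from the lip to the hinge, z out of the blue face; shut, they are the case's axes.
- white_jar: Small white jar, 40 mm across, 48 mm tall, loose in the case. Origin: centre of its underside.
- red_jar: Small white jar with a red cap, 33 mm across, 44 mm tall, loose in the case. Origin: centre of its underside.
- blue_jar: White jar with a blue cap, 47 mm across, 60 mm tall, loose on the worktop. Origin: centre of its underside.
- tape: Roll of paper tape lying flat, 62 mm across, 19 mm high. Origin: centre of its underside.
- cup: Milky sample cup, 70 mm across, 58 mm tall, loose on the worktop. Origin: centre of its underside.
- tin: Round metal tin, 48 mm across, 21 mm high, loose on the worktop. Origin: centre of its underside.
- lid (a joint): Lid angle in rad: 0 shut (level), 1.57 upright, 1.9 stop; it starts leaning back, on or near the stop. No spring; a worn damper. Below upright it falls by its weight (about 0.42 kg) at roughly 0.9 rad/s times the cosine of the angle: about 3 s from just past upright to shut, and let go it lands too hard even from a small height. 2 to 3 N upward at the lip carries it.
Things that resemble listed ones, but are neither listed nor needed, are in the scene too. There is more than one size of the white_jar; the one meant has the size given above. Leave any turquoise look-alike of the red_jar alone.

How it is judged:
On the way, in this order (a step that is already met when the one before it is completed fails the run):
1. the lid is tipped forward past upright (value of joint lid below 1.5 rad).
2. the falling lid is caught on a finger while still open (0.15 to 0.9 rad) and held to less than 0.5 rad/s (value of joint lid between 0.15 and 0.9 rad and velocity of joint lid above -0.5 rad/s and (contact force between the fingers and lid_c1 above 0.4 N or contact force between the fingers and lid_c0 above 0.4 N)), for 0.2 s.
At the end, for the whole second after the job is handed in: The lid is fully shut (within 0.03 rad) and still; the six loose things stand within 15 mm of where they were, upright (value of joint lid below 0.03 rad and velocity of joint lid above -0.05 rad/s and distance of each of white_jar, red_jar, blue_jar, tape, cup, tin from where it was at the start of the episode below 0.015 m and angle between each of white_jar, red_jar, blue_jar, tape, cup, tin's own z axis and vertical below 0.2 rad); the robot touches nothing.
It fails at once if the lid comes down hard: faster than 0.6 rad/s in its last 0.12 rad (value of joint lid below 0.12 rad and velocity of joint lid below -0.6 rad/s).
It fails at once if the lid is pinched between the fingers (both faces pressed at once with over 4 N) (contact force between the fingers and lid_c0 above 4 N and contact force between the fingers and lid_c1 above 4 N).
It fails at once if the fingers press on the lid with more than 25 N (contact force between the fingers and lid_c1 above 25 N or contact force between the fingers and lid_c0 above 25 N).
It fails at once if a jar, the tape, the cup or the tin is lifted or pushed away by more than 15 mm (distance of any of white_jar, red_jar, blue_jar, tape, cup, tin from where it was at the start of the episode above 0.015 m).
It also fails if it takes over 45 s, if anything falls off the work surface, if the arm or the gripper's body presses on something with over 40 N, if the wrist force passes 120 N, or if a joint passes its speed limit or range.

## Working session

There is one attempt and no reset: what is moved stays moved. The work goes in short steps, Python scripts to look and compute and a shell command to move; the robot and the scene stay as the last step left them, time stands still between calls to the robot, and variables do not carry over. Pictures are saved under pics/ and viewed, and the job is handed in when it is done.

```bash
ls; mkdir -p pics
python3 - <<'E'
from cell import arm
import cv2,numpy as np
s=arm.observe()
for k,v in s.items(): print(k,np.round(v,3))
for n in("scene","top"):
    cv2.imwrite(f"pics/{n}0.png",arm.get_image(n)[...,::-1]); m=arm.camera_model(n); print(n,m)
E
```

```text
pics
clock 0.0
joints [-1.311  0.435  0.025  1.574 -0.012  1.134 -0.075]
dq [ 0.    -0.    -0.001  0.    -0.     0.001 -0.   ]
joint_efforts [ 0.0000e+00 -6.6784e+01  9.8600e-01 -3.1446e+01 -6.0000e-02  4.3000e-02
  0.0000e+00]
position [0.222 0.584 0.243]
ee_rot [-5.67e-01 -3.09e+00  3.00e-03]
force [0.404 0.836 0.361]
ft_torque [0.013 0.028 0.063]
width 1.001
scene {'vfov': 53.45253880400885, 'cx': 256.017119181678, 'cy': 192.42072213525972, 'k1': -0.02243784385539742, 'cam_to_world': array([[ 0.86099676, -0.33008505,  0.38694759,  0.14362764],
       [-0.50854881, -0.54687023,  0.66506471, -0.68515429],
       [-0.0079178 , -0.76940029, -0.63871785,  0.69252664],
       [ 0.        ,  0.        ,  0.        ,  1.        ]])}
top {'vfov': 53.31736394625693, 'cx': 254.42429946668292, 'cy': 190.16754711232562, 'k1': -0.13197838817798366, 'cam_to_world': array([[-0.0602639 , -0.97717218,  0.20372232,  0.30994021],
       [-0.99816936,  0.06004095, -0.00728062, -0.02503779],
       [-0.00511727, -0.20378814, -0.97900164,  0.99997275],
       [ 0.        ,  0.        ,  0.        ,  1.        ]])}
```

View pics/scene0.png

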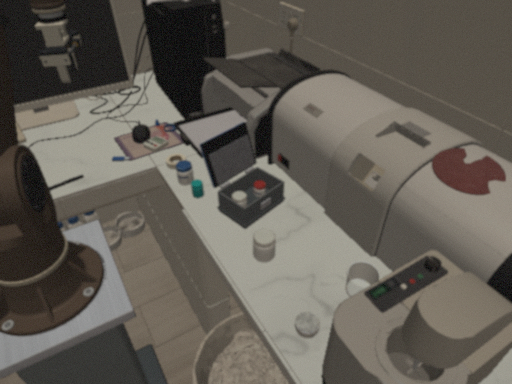

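View pics/top0.png

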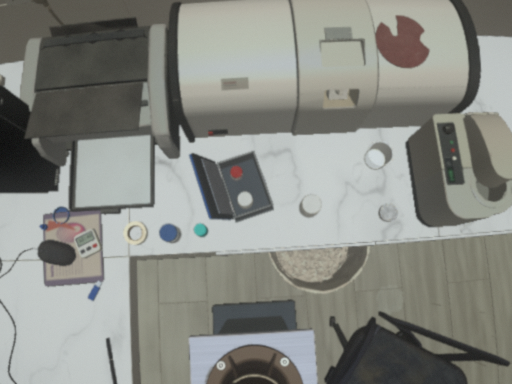

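The scene picture shows the case at about (250,195), with its lid leaning back at (225,150). The top picture has the case at (245,185), the lid leaf as a thin blue/black strip at (210,188), the red jar at (236,172) and the white jar at (245,199). I'll enlarge these next.

Run:
```python
import cv2
a=cv2.imread("pics/top0.png")[135:265,110:410]; cv2.imwrite("pics/topc.png",cv2.resize(a,None,fx=2.66,fy=2.66,interpolation=cv2.INTER_CUBIC))
a=cv2.imread("pics/scene0.png")[100:235,140:320]; cv2.imwrite("pics/scenec.png",cv2.resize(a,None,fx=4.4,fy=4.4,interpolation=cv2.INTER_CUBIC))
```

```text
(no output)
```

View pics/topc.png

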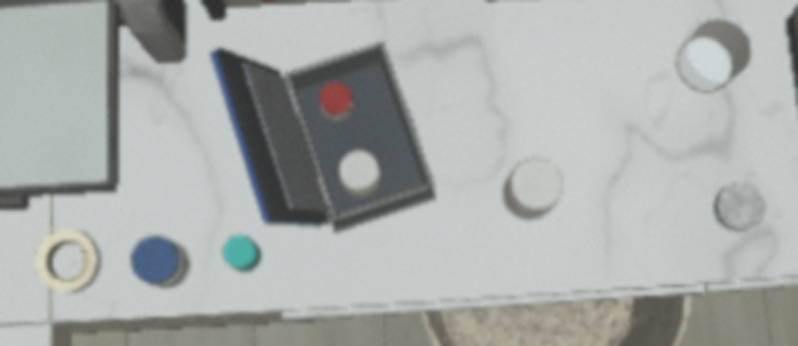

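View pics/scenec.png

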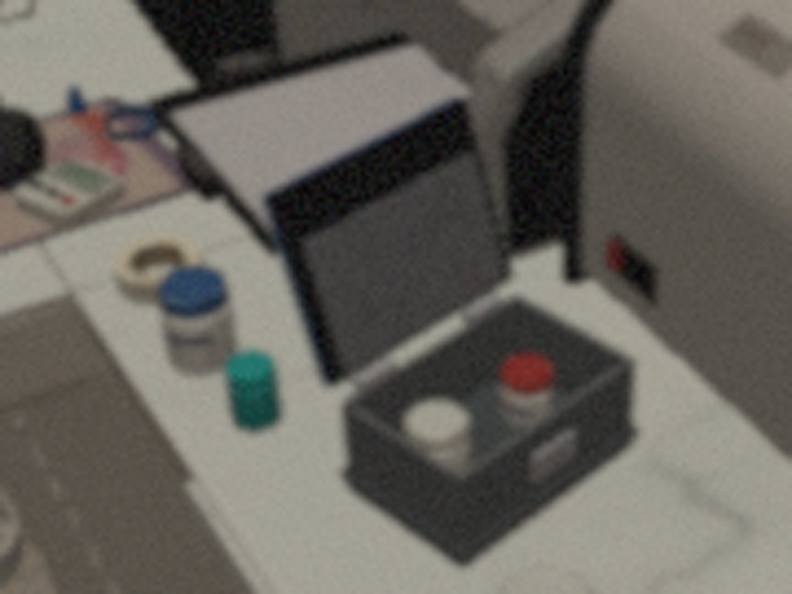

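Candidates in the top picture:
- **white_jar:** the one in the case at (245,199). The larger white jar outside at (310,204) is a look-alike.
- **red_jar:** red cap at (236,172). The turquoise one at (201,230) is a look-alike.
- **Others:** blue_jar (168,233), tape (135,233), cup (375,157), tin (388,213).
- **Lid:** the only hinged leaf, at (210,188). The grey tray at (112,170) is not it.

Next I'll work out the positions.

```bash
cat > h.py <<'E'
import cv2,numpy as np
from cell import arm
def ray(n,p):
    m=arm.camera_model(n); f=192/np.tan(np.radians(m['vfov']/2)); T=np.array(m['cam_to_world'])
    K=np.array([[f,0,m['cx']],[0,f,m['cy']],[0,0,1]])
    u=cv2.undistortPoints(np.float64(p).reshape(-1,1,2),K,np.array([m['k1'],0,0,0,0.]))[:,0]
    return T[:3,3],np.c_[u,np.ones(len(u))]@T[:3,:3].T
def onz(n,p,z):
    c,d=ray(n,p); return c+d*((z-c[2])/d[:,2])[:,None]
def tri(p,q):
    a,d=ray("top",p); b,e=ray("scene",q); o=[]
    for x,y in zip(d,e):
        s=np.linalg.lstsq(np.c_[x,-y],b-a,rcond=None)[0]; P,Q=a+s[0]*x,b+s[1]*y; o.append(np.r_[(P+Q)/2,np.linalg.norm(P-Q)])
    return np.array(o)
E
python3 - <<'E'
from h import *
np.set_printoptions(precision=4,suppress=True)
t=lambda L:np.array(L)/2.66+[110,135]
s=lambda L:np.array(L)/4.4+[140,100]
C=onz("top",t([(383,44),(434,197),(335,230),(289,75)]),.07); print("rim farfront,nearfront,nearback,farback\n",C)
print("scene rim same\n",onz("scene",s([(633,362),(463,478),(345,405),(515,300)]),.07))
print("centre",C.mean(0), "len",np.linalg.norm(C-np.roll(C,-1,0),axis=1))
print("lid far,near top corners", tri(t([(218,50),(268,221)]),s([(462,95),(270,200)])))
for n,p,z in [("redjar",(337,98),.044),("wjar",(359,170),.048),("bigjar",(536,184),.06),("teal",(241,252),.045),("blue",(157,260),.06),("tape",(67,260),.019),("tin",(740,206),.021),("cup",(705,64),.058),("tray corner",(115,185),.03),("edge",(330,305),0),("machine",(400,0),.0)]:
    print(n,onz("top",t([p]),z))
E
```

```text
rim farfront,nearfront,nearback,farback
 [[ 0.6036 -0.0369  0.07  ]
 [ 0.4533 -0.0751  0.07  ]
 [ 0.4282  0.0179  0.07  ]
 [ 0.5785  0.0541  0.07  ]]
scene rim same
 [[ 0.605  -0.0388  0.07  ]
 [ 0.4669 -0.0766  0.07  ]
 [ 0.439   0.0142  0.07  ]
 [ 0.5766  0.052   0.07  ]]
centre [ 0.5159 -0.01    0.07  ] len [0.1551 0.0963 0.1546 0.0944]
lid far,near top corners [[0.569  0.1015 0.1937 0.0017]
 [0.4254 0.0657 0.1867 0.0033]]
redjar [[0.5599 0.0106 0.044 ]]
wjar [[ 0.4869 -0.0068  0.048 ]]
bigjar [[ 0.4611 -0.1722  0.06  ]]
teal [[0.4157 0.1087 0.045 ]]
blue [[0.411  0.1856 0.06  ]]
tape [[0.4201 0.2843 0.019 ]]
tin [[ 0.4326 -0.379   0.021 ]]
cup [[ 0.569  -0.3492  0.058 ]]
tray corner [[0.4898 0.2325 0.03  ]]
edge [[0.3638 0.0298 0.    ]]
machine [[ 0.6723 -0.0583  0.    ]]
```

Case centre is about (0.517, -0.011) with yaw about 14.5°. The hinge runs along a = (.968, .25), and front to back is b = (-.25, .968). 

The plan:
1. Close the jaws.
2. Tip the lid from behind with a vertical finger.
3. Cross over the top and tilt the tool about 45°.
4. Catch the lip from the front and lower it.

First I'll go up and across.

```bash
python3 -m creep '[[[0,0,3,0,0,0,-1],[1,-2,6,0,0,-5,-1],[3,-6,9,0,0,-10,-1],[5,-10,10,0,0,-15,-1],[7,-14,10,0,0,-20,-1]]]' 10; python3 -m creep '[[[2,-4,0,0,0,-5,-1],[4,-8,0,0,0,-10,-1],[6,-12,0,0,0,-15,-1],[8,-16,0,0,0,-20,-1],[10,-20,0,0,0,-25,-1]]]'; python3 -m creep '[[[2,-3,0,0,0,-5,-1],[4,-6,0,0,0,-9.8,-1],[6.4,-9.4,0,0,0,-9.8,-1],[6.4,-9.4,0,0,0,-9.8,-1]]]'
python3 - <<'E'
from h import *
s=arm.observe(); print(np.round(s['joints'],3),s['position'],s['ee_rot'],s['width'])
for n in("scene","top"): cv2.imwrite(f"pics/{n}1.png",arm.get_image(n)[...,::-1])
E
```

```text
clock: 0.6
position: [0.293, 0.4432, 0.3456]
ee_rot: [1.1, 2.942, 0.005]
force: [1.1, 0.4, 0.4]
width: 0.613
clock: 1.1
position: [0.3921, 0.2424, 0.3436]
ee_rot: [-1.711, -2.635, 0.0]
force: [0.5, 1.1, -0.5]
width: 0.175
clock: 1.5
position: [0.4582, 0.1449, 0.3439]
ee_rot: [1.934, 2.473, -0.001]
force: [0.0, 0.2, 0.1]
width: 0.004
[-0.82   0.112  0.454  1.779 -0.049  1.262 -0.11 ] [0.45817149 0.14494553 0.34385011] [ 1.93386924e+00  2.47303183e+00 -1.01345424e-03] 0.003765321484335348
```

View images.

Run:
```python
import cv2,numpy as np
a=cv2.resize(cv2.imread("pics/top1.png")[90:270,100:380],None,fx=1.43,fy=1.43);b=cv2.resize(cv2.imread("pics/scene1.png")[40:260,120:340],None,fx=1.8,fy=1.8)
h=max(len(a),len(b));c=np.zeros((h,800,3),np.uint8);c[:len(a),:a.shape[1]]=a;c[:len(b),402:402+b.shape[1]]=b;cv2.imwrite("pics/c1.png",c)
```

```text
(no output)
```

View pics/c1.png

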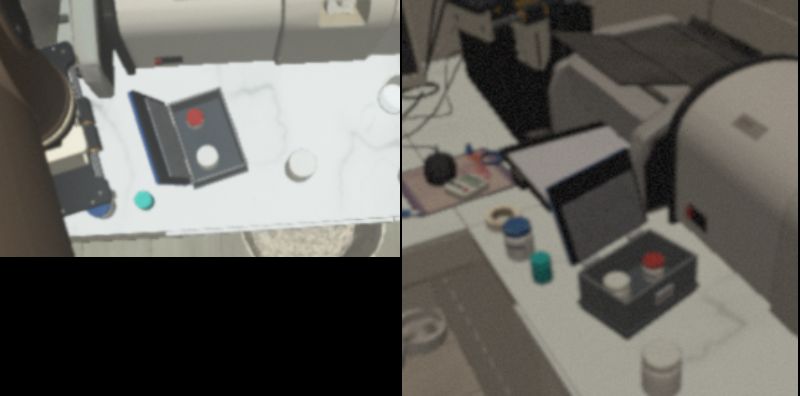

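```bash
cat >> h.py <<'E'
def proj(n,P):
    m=arm.camera_model(n); f=192/np.tan(np.radians(m['vfov']/2)); W=np.linalg.inv(np.array(m['cam_to_world']))
    K=np.array([[f,0,m['cx']],[0,f,m['cy']],[0,0,1]])
    return cv2.projectPoints(np.float64(P).reshape(-1,3),cv2.Rodrigues(W[:3,:3])[0],W[:3,3],K,np.array([m['k1'],0,0,0,0.]))[0][:,0]
E
python3 - <<'E'
from h import *
for n in("scene","top"): print(n,proj(n,[(.458,.145,.327),(.458,.145,.41),(.456,.104,.165)]))
E
```

```text
scene [[193.72422712  76.50882734]
 [189.66967553  41.12203858]
 [206.3097143  142.48057274]]
top [[157.83499748 191.64125508]
 [144.91384996 181.28773234]
 [194.38110479 206.01002056]]
```

View pics/scene1.png

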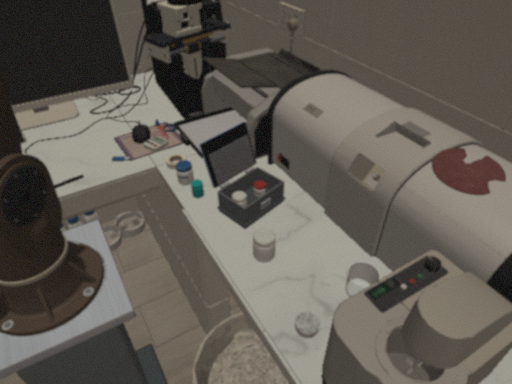

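The scene picture shows the gripper at about (188,45), above and behind the lid, and the lid is untouched at (228,152). Now I'll lower behind the lid, keeping clear of it.

```bash
python3 -m creep '[[[0,-0.5,-4,0,0,0,-1],[0,-1,-8,0,0,0,-1],[0,-1.5,-12,0,0,0,-1],[0,-2,-16,0,0,0,-1],[0,-2,-16,0,0,0,-1]]]'
python3 - <<'E'
from h import *
s=arm.observe(); print(np.round(s['joints'],3),s['position'],s['force'])
a=arm.get_image("top")[90:270,100:380,::-1];b=arm.get_image("scene")[40:260,120:340,::-1]
a=cv2.resize(a,None,fx=1.43,fy=1.43);b=cv2.resize(b,None,fx=1.8,fy=1.8)
c=np.zeros((396,800,3),np.uint8);c[:len(a),:a.shape[1]]=a;c[:len(b),402:402+b.shape[1]]=b;cv2.imwrite("pics/c2.png",c)
E
```

```text
clock: 2.1
position: [0.452, 0.13, 0.1798]
ee_rot: [-1.921, -2.481, 0.012]
force: [-0.6, 0.0, 0.4]
width: 0.006
[-0.749  0.269  0.438  2.041 -0.147  0.871  0.024] [0.45204333 0.12999389 0.17980339] [-0.62171945  0.01643368  0.40117371]
```

View pics/c2.png

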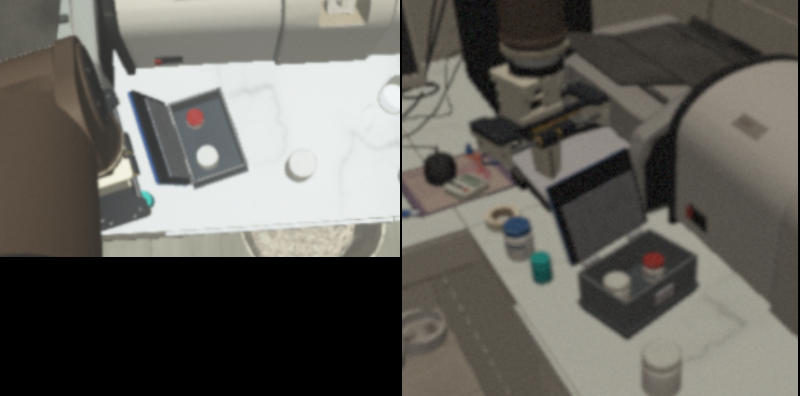

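The finger is behind the lid, at about (545,155) in the crop, with nothing touched. I'll move it in slowly until it makes contact.

```bash
python3 -m creep '[[[0.25,-1,0,0,0,0,-1],[0.5,-2,0,0,0,0,-1],[0.7,-2.8,0,0,0,0,-1],[0.9,-3.4,0,0,0,0,-1],[1,-4,0,0,0,0,-1]]]';  python3 -m creep '[[[0.15,-0.6,0,0,0,0,-1],[0.3,-1.2,0,0,0,0,-1],[0.45,-1.8,0,0,0,0,-1],[0.45,-1.8,0,0,0,0,-1]]]'
python3 - <<'E'
from h import *
s=arm.observe(); print(s['position'],s['force'])
b=arm.get_image("scene")[60:240,140:320,::-1]
cv2.imwrite("pics/c3.png",cv2.resize(b,None,fx=3,fy=3))
E
```

```text
clock: 2.7
position: [0.4664, 0.0902, 0.1843]
ee_rot: [1.926, 2.482, 0.002]
force: [-0.1, 2.7, 3.1]
width: 0.005
clock: 3.1
position: [0.4705, 0.0711, 0.1837]
ee_rot: [1.927, 2.481, -0.001]
force: [-0.5, -0.6, -0.4]
width: 0.007
[0.47050272 0.07105942 0.18367824] [-0.4665035 -0.5827868 -0.4367401]
```

View pics/c3.png

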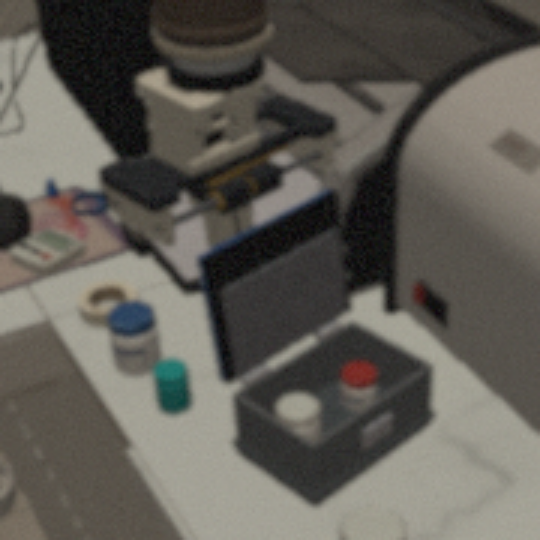

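The finger has touched the lid, which has come off its stop and is still leaning back. Before committing, I'll rehearse the crossing and the tilted catch pose to check reach.

```bash
python3 -m creep '[[[0,0.5,4.5,0,0,0,-1],[0.7,-3,4.5,7,2,0,-1],[1.5,-6.5,4.5,14,3.6,0,-1],[2.4,-10,4.5,21,5.4,0,-1],[3.2,-14,4.5,28,7.2,0,-1]]]'
python3 -m creep '[[[0.6,-3,0,7,1.8,0,-1],[1.1,-4.7,-1,15.6,4,0,-1],[1.1,-4.7,-5,15.6,4,0,-1],[1.1,-4.7,-9,15.6,4,0,-1],[0.1,-0.8,-9.6,15.6,4,0,-1]]]'
python3 -m creep '[[[0,0,0,0,0,0,-1],[0,0,0,0,0,0,-1]]]'
python3 - <<'E'
from h import *
from scipy.spatial.transform import Rotation as R
s=arm.observe(); print(np.round(s['joints'],3),s['position'],s['force'],R.from_rotvec(s['ee_rot']).as_matrix().round(3))
a=arm.get_image("top")[90:270,100:380,::-1];b=arm.get_image("scene")[40:260,120:340,::-1]
a=cv2.resize(a,None,fx=1.43,fy=1.43);b=cv2.resize(b,None,fx=1.8,fy=1.8)
c=np.zeros((396,800,3),np.uint8);c[:len(a),:a.shape[1]]=a;c[:len(b),402:402+b.shape[1]]=b;cv2.imwrite("pics/c4.png",c)
E
```

```text
clock: 3.65
position: [0.5017, -0.0596, 0.2294]
ee_rot: [-1.674, -2.166, -0.404]
force: [1.3, 2.2, -0.0]
width: 0.008
clock: 4.15
position: [0.5002, -0.072, 0.1262]
ee_rot: [-1.53, -1.952, -0.586]
force: [0.1, 1.6, 0.8]
width: 0.008
clock: 4.35
position: [0.5013, -0.0668, 0.1321]
ee_rot: [-1.518, -1.96, -0.592]
force: [-0.5, -0.2, -0.0]
width: 0.004
[ 0.134  0.708  0.416  1.754 -0.766  1.441  1.182] [ 0.50132763 -0.06675016  0.1321421 ] [-0.47270537 -0.19720549 -0.04246001] [[-0.18   0.968 -0.177]
 [ 0.708  0.252  0.66 ]
 [ 0.683 -0.006 -0.731]]
```

View pics/c4.png

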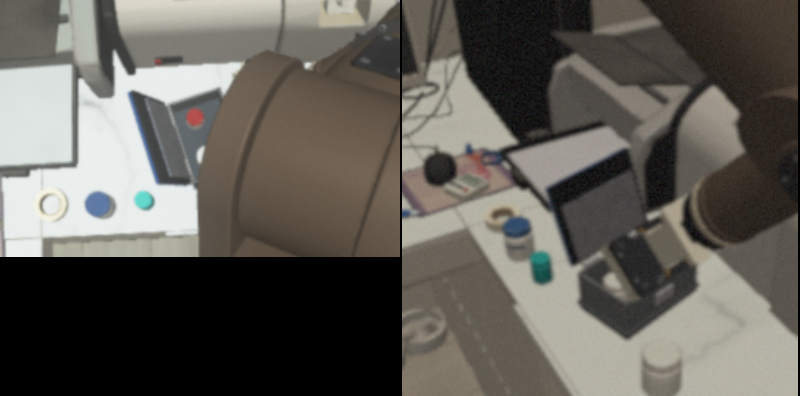

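The catch pose is reachable: TCP is at (.501,-.067,.132) with the tool tilted 43°. In the crop the gripper is above the case front at (650,250), and the lid is still leaning back at (600,205). Now I'll rehearse the lowest pose.

```bash
python3 -m creep '[[[0.4,-2,-2,0,0,0,-1],[0.7,-3.2,-4,0,0,0,-1],[0.7,-3.4,-6,0,0,0,-1],[0.7,-3.4,-7.1,0,0,0,-1],[0.7,-3.4,-7.1,0,0,0,-1]]]'
python3 - <<'E'
from h import *
s=arm.observe(); print(np.round(s['joints'],3),s['position'],s['force'])
b=arm.get_image("scene")[60:260,140:340,::-1]
cv2.imwrite("pics/c5.png",cv2.resize(b,None,fx=3,fy=3))
E
```

```text
clock: 4.95
position: [0.508, -0.1009, 0.0603]
ee_rot: [-1.52, -1.958, -0.592]
force: [1.1, 0.7, 0.4]
width: 0.007
[ 0.197  0.838  0.399  1.716 -0.788  1.391  1.271] [ 0.50799897 -0.10090219  0.06025605] [1.14103965 0.73257489 0.35288878]
```

View pics/c5.png

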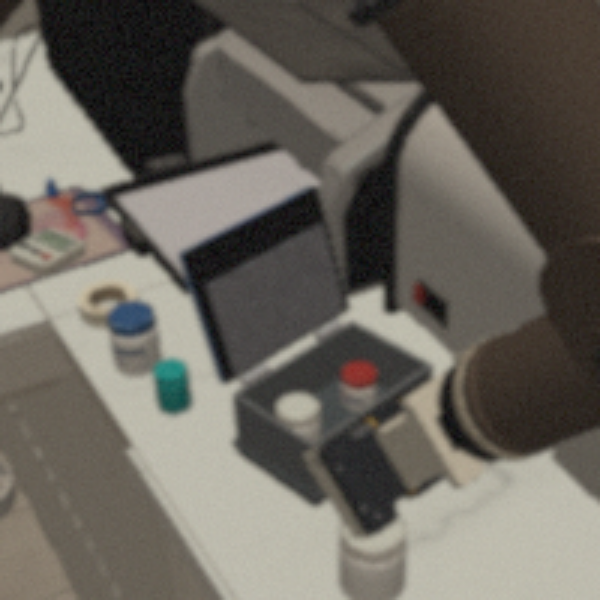

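```bash
python3 - <<'E'
from h import *
print(tri([(536/2.66+110,184/2.66+135)],[(264.5,236)]), onz("scene",[(264.5,259)],0))
E
python3 -c "
import cv2
a=cv2.imread('pics/scene0.png')[220:270,235:295];cv2.imwrite('pics/jar.png',cv2.resize(a,None,fx=8,fy=8))"
```

```text
[[ 0.46189503 -0.17223691  0.06218667  0.0023255 ]] [[ 0.45566088 -0.18528681  0.        ]]
```

View pics/jar.png

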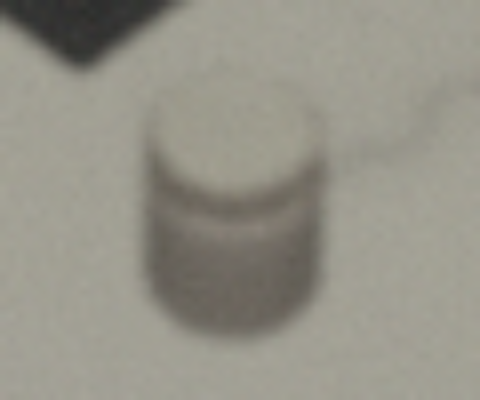

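The large jar is about 62 mm tall, so the gripper body clears it by only about 8 mm. I'll ease the tilt during the final lowering. Now back behind the lid.

```bash
python3 -m creep '[[[0.3,-1,4.5,0,0,0,-1],[0.5,-1.5,9,0,0,0,-1],[0.5,-1.5,13.5,0,0,0,-1],[0.5,-1.5,17.5,0,0,0,-1],[-0.5,2,17.5,-8,-2,0,-1]]]'
python3 -m creep '[[[-1,4.2,0,-7.1,-1.8,0,-1],[-2,8.4,0,-14.2,-3.7,0,-1],[-3,12.6,0,-21.4,-5.5,0,-1],[-4,16.8,0,-28.5,-7.3,0,-1],[-5.1,21.1,0,-35.6,-9.2,0,-1]]]'
python3 -m creep '[[[0,0,0,0,0,0,-1],[0,0,-2.5,0,0,0,-1],[0,0,-5.3,0,0,0,-1],[0,0,-5.3,0,0,0,-1]]]'
python3 - <<'E'
from h import *
s=arm.observe(); print(s['position'],s['ee_rot'],s['force'])
b=arm.get_image("scene")[60:260,140:340,::-1]
cv2.imwrite("pics/c6.png",cv2.resize(b,None,fx=3,fy=3))
E
```

```text
clock: 5.5
position: [0.5052, -0.0897, 0.2399]
ee_rot: [-1.62, -2.063, -0.497]
force: [1.8, 0.2, -0.6]
width: 0.008
clock: 6.0
position: [0.4581, 0.1032, 0.2371]
ee_rot: [-1.906, -2.45, -0.018]
force: [0.8, 1.1, -1.1]
width: 0.005
clock: 6.4
position: [0.4563, 0.1012, 0.1806]
ee_rot: [-1.901, -2.444, -0.009]
force: [-0.2, -0.5, 1.3]
width: 0.011
[0.45627346 0.10117799 0.18062012] [-1.90127463 -2.44408017 -0.00866466] [-0.23590772 -0.53823123  1.29358232]
```

View pics/c6.png

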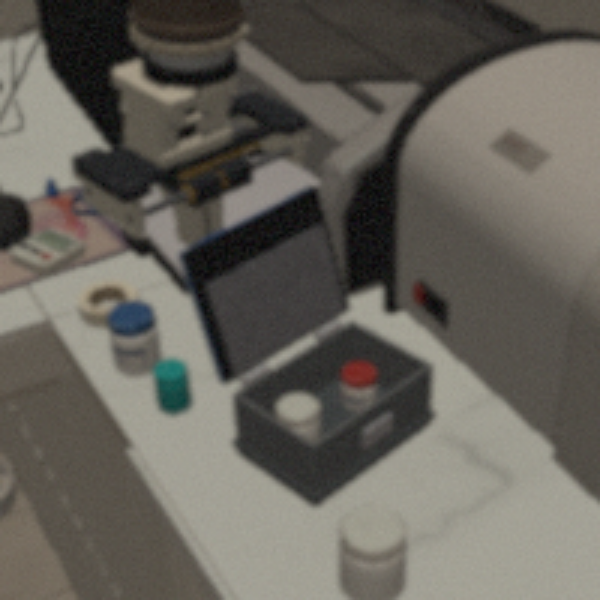

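The finger is back behind the lid, which leans on its stop. Now I'll tip it.

```bash
python3 -m creep '[[[0.2,-0.8,0,0,0,0,-1],[0.4,-1.6,0,0,0,0,-1],[0.55,-2.2,0,0,0,0,-1],[0.7,-2.8,0,0,0,0,-1],[0.85,-3.4,0,0,0,0,-1]]]'
python3 -m creep '[[[0.13,-0.5,0,0,0,0,-1],[0.25,-1,0,0,0,0,-1],[0.37,-1.5,0,0,0,0,-1],[0.5,-2,0,0,0,0,-1]]]'
python3 - <<'E'
from h import *
s=arm.observe(); print(s['position'],s['ee_rot'],s['force'])
b=arm.get_image("scene")[60:260,140:340,::-1]
cv2.imwrite("pics/c7.png",cv2.resize(b,None,fx=3,fy=3))
E
```

```text
clock: 6.95
position: [0.4675, 0.0663, 0.1826]
ee_rot: [-1.905, -2.445, -0.014]
force: [0.2, 1.5, 0.8]
width: 0.006
clock: 7.35
position: [0.4721, 0.0467, 0.1822]
ee_rot: [-1.904, -2.446, -0.013]
force: [-0.0, 2.0, 0.7]
width: 0.004
[0.47211585 0.04673496 0.18217045] [-1.90404863 -2.44558482 -0.01321046] [-0.03575482  1.98359612  0.66094842]
```

View pics/c7.png

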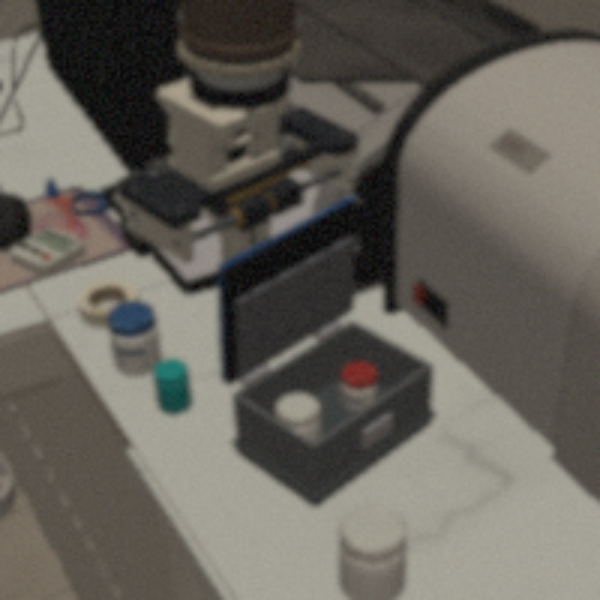

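```bash
python3 -m creep '[[[0.13,-0.5,0,0,0,0,-1],[0.25,-1,0,0,0,0,-1],[0.37,-1.5,0,0,0,0,-1]]]'
python3 - <<'E'
from h import *
s=arm.observe(); print(s['position'],s['force'])
b=arm.get_image("scene")[60:260,140:340,::-1]
cv2.imwrite("pics/c8.png",cv2.resize(b,None,fx=3,fy=3))
E
```

```text
clock: 7.7
position: [0.4758, 0.0318, 0.1821]
ee_rot: [-1.904, -2.446, -0.013]
force: [0.4, 1.3, 0.0]
width: 0.006
[0.47575161 0.03176394 0.18214017] [0.39638713 1.31272787 0.03013226]
```

View pics/c8.png

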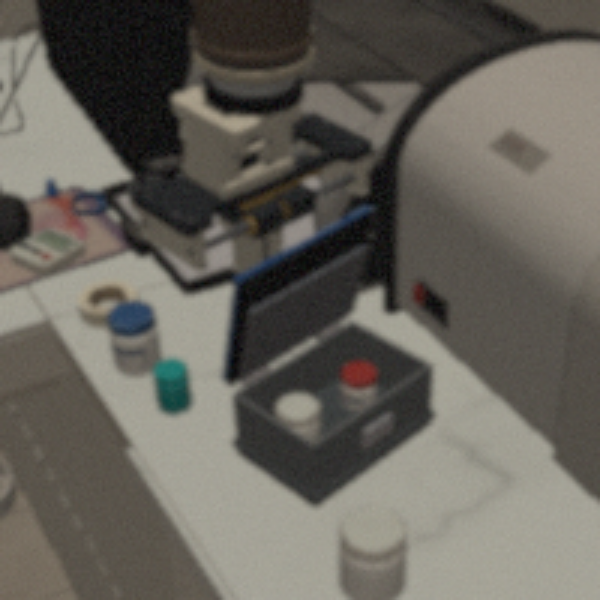

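The lid is now just past upright at about 1.4 rad, and its blue top edge runs from (235,275) to (372,212) in the crop. I'll dash round to the front and check the lid partway.

```bash
python3 -m creep '[[[0,0.3,4.5,0,0,0,-1],[0.7,-3,4.7,7,1.8,0,-1],[1.5,-6.5,4.7,14,3.6,0,-1],[2.3,-10,4.7,21,5.4,0,-1],[3,-13,4.7,28,7.2,0,-1]]]'
python3 -m creep '[[[0.6,-2.5,0,7,1.8,0,-1],[0.8,-3.3,-1,15.6,4,0,-1],[0.8,-3.3,-5,15.6,4,0,-1],[0.8,-3.3,-9,15.6,4,0,-1]]]'
python3 - <<'E'
from h import *
s=arm.observe(); print(s['position'],s['force'])
b=arm.get_image("scene")[60:260,140:340,::-1]
cv2.imwrite("pics/c9.png",cv2.resize(b,None,fx=3,fy=3))
E
```

```text
clock: 8.25
position: [0.5069, -0.0986, 0.2305]
ee_rot: [-1.628, -2.11, -0.442]
force: [1.5, 1.5, 0.0]
width: 0.01
clock: 8.65
position: [0.5134, -0.1335, 0.1368]
ee_rot: [-1.474, -1.901, -0.625]
force: [1.0, 1.3, -0.1]
width: 0.006
[ 0.51343983 -0.13349494  0.13680607] [ 0.98194374  1.30288727 -0.13795376]
```

View pics/c9.png

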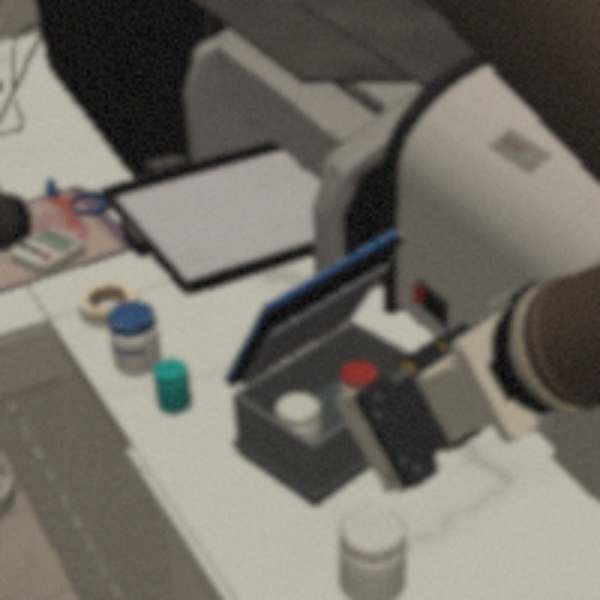

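The lid is falling at about 1.1 rad and the hand is in front of it. I'll move into the catch position and wait there.

```bash
python3 -m creep '[[[-0.7,3.5,0.5,0,0,0,-1],[-1.4,6.5,0.9,0,0,0,-1],[-1.4,6.5,0.9,0,0,0,-1]]]'
python3 -m creep '[[[0,0,0,0,0,0,-1],[0,0,0,0,0,0,-1]]]'
python3 - <<'E'
from h import *
s=arm.observe(); print(s['position'],s['force'])
b=arm.get_image("scene")[60:260,140:340,::-1]
cv2.imwrite("pics/c10.png",cv2.resize(b,None,fx=3,fy=3))
E
```

```text
clock: 9.0
position: [0.4992, -0.0617, 0.1499]
ee_rot: [-1.463, -1.905, -0.626]
force: [-0.4, 0.8, 0.3]
width: 0.004
clock: 9.2
position: [0.5001, -0.0669, 0.1487]
ee_rot: [-1.472, -1.905, -0.625]
force: [0.4, -0.5, 0.7]
width: 0.004
[ 0.50008099 -0.066932    0.14870204] [ 0.43142823 -0.47290007  0.69761966]
```

View pics/c10.png

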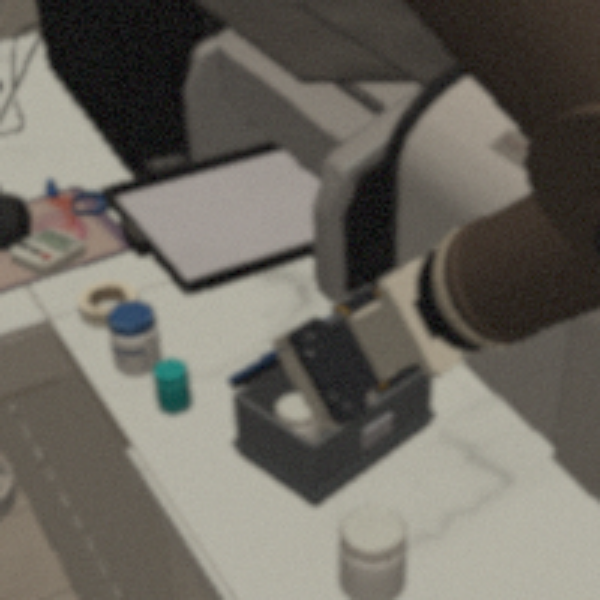

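```bash
for i in 1; do python3 -m creep '[[[0,0,0,0,0,0,-1],[0,0,0,0,0,0,-1]]]'; done;  python3 -m creep '[[[0,0,0,0,0,0,-1]]]';python3 -m creep '[[[0,0,0,0,0,0,-1]]]'
python3 - <<'E'
from h import *
s=arm.observe(); print(s['position'],s['force'],s['ft_torque'])
b=arm.get_image("scene")[60:260,140:340,::-1]
cv2.imwrite("pics/c11.png",cv2.resize(b,None,fx=3,fy=3))
E
```

```text
clock: 9.45
position: [0.5, -0.067, 0.148]
ee_rot: [-1.472, -1.904, -0.625]
force: [1.1, -2.1, -0.8]
width: 0.006
clock: 9.55
position: [0.4999, -0.0666, 0.148]
ee_rot: [-1.472, -1.904, -0.625]
force: [0.9, -2.5, -1.3]
width: 0.002
clock: 9.65
position: [0.4998, -0.0663, 0.1481]
ee_rot: [-1.471, -1.904, -0.625]
force: [0.4, -1.3, -1.0]
width: 0.005
[ 0.49982446 -0.06631029  0.14810561] [ 0.39493803 -1.30607949 -0.95796176] [-1.23156372 -0.2785562   0.04570516]
```

View pics/c11.png

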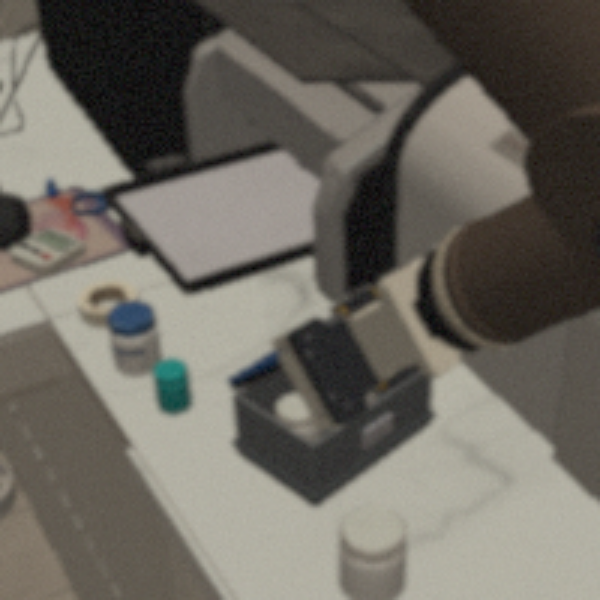

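The wrist now reads about (1,-2.3,-1) N steadily with the finger still, so the lid is caught at roughly 0.75 rad. Now I'll ease it down at about 0.3 rad/s.

```bash
python3 -m creep '[[[0.06,-0.23,-0.3,0,0,0,-1],[0.12,-0.46,-0.6,0,0,0,-1],[0.18,-0.7,-0.9,0,0,0,-1],[0.24,-0.93,-1.2,0,0,0,-1],[0.3,-1.16,-1.5,0,0,0,-1]]]'
python3 -m creep '[[[0.05,-0.18,-0.33,0,0,0,-1],[0.1,-0.37,-0.66,0,0,0,-1],[0.14,-0.55,-1,0,0,0,-1],[0.19,-0.74,-1.32,0,0,0,-1],[0.24,-0.92,-1.65,0,0,0,-1]]]'
python3 - <<'E'
from h import *
s=arm.observe(); print(s['position'],s['force'],s['ft_torque'])
b=arm.get_image("scene")[60:260,140:340,::-1]
cv2.imwrite("pics/c12.png",cv2.resize(b,None,fx=3,fy=3))
E
```

```text
clock: 10.2
position: [0.5027, -0.0776, 0.1328]
ee_rot: [-1.47, -1.903, -0.625]
force: [0.6, -0.0, -0.8]
width: 0.01
clock: 10.7
position: [0.5052, -0.0868, 0.1164]
ee_rot: [-1.47, -1.904, -0.625]
force: [0.6, -0.1, -2.0]
width: 0.008
[ 0.50517423 -0.08681273  0.11644511] [ 0.58407163 -0.1215637  -2.02756188] [-1.11466781 -0.27181549 -0.00284534]
```

View pics/c12.png

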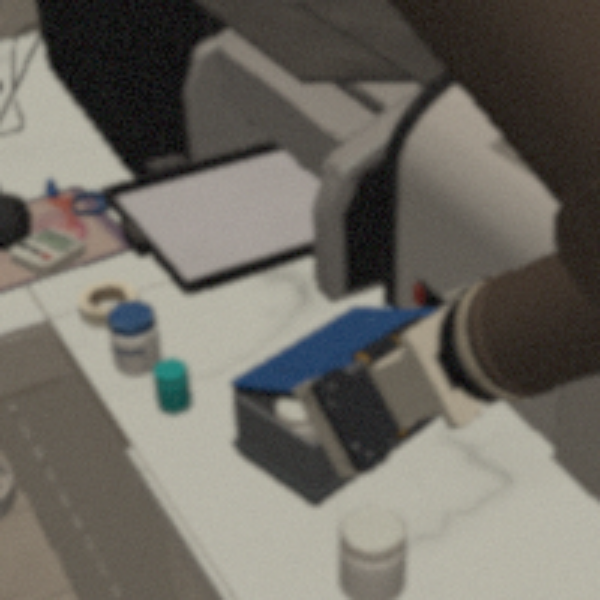

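The lid is following the finger down, and its blue top now shows at (340,345) in the crop. I'll keep lowering and reduce the tilt.

```bash
python3 -m creep '[[[0.03,-0.13,-0.36,-0.5,-0.1,0,-1],[0.07,-0.26,-0.72,-1,-0.2,0,-1],[0.1,-0.4,-1.08,-1.5,-0.3,0,-1],[0.14,-0.53,-1.44,-2,-0.4,0,-1],[0.17,-0.66,-1.8,-2.5,-0.6,0,-1]]]'
python3 -m creep '[[[0.02,-0.08,-0.37,-0.5,-0.1,0,-1],[0.04,-0.16,-0.74,-1,-0.2,0,-1],[0.06,-0.24,-1.1,-1.5,-0.3,0,-1],[0.08,-0.32,-1.4,-2,-0.4,0,-1],[0.1,-0.39,-1.7,-2.5,-0.6,0,-1]]]'
python3 - <<'E'
from h import *
s=arm.observe(); print(s['position'],s['force'],s['ft_torque'])
b=arm.get_image("scene")[60:260,140:340,::-1]
cv2.imwrite("pics/c13.png",cv2.resize(b,None,fx=3,fy=3))
E
```

```text
clock: 11.25
position: [0.507, -0.0934, 0.0985]
ee_rot: [-1.497, -1.938, -0.595]
force: [0.6, -1.8, -0.5]
width: 0.005
clock: 11.75
position: [0.5079, -0.0971, 0.0815]
ee_rot: [-1.524, -1.97, -0.565]
force: [1.0, -2.3, -1.4]
width: 0.009
[ 0.50792811 -0.09712867  0.08145859] [ 0.9693458  -2.29509364 -1.37586743] [-1.22291641 -0.43034984 -0.08682638]
```

View pics/c13.png

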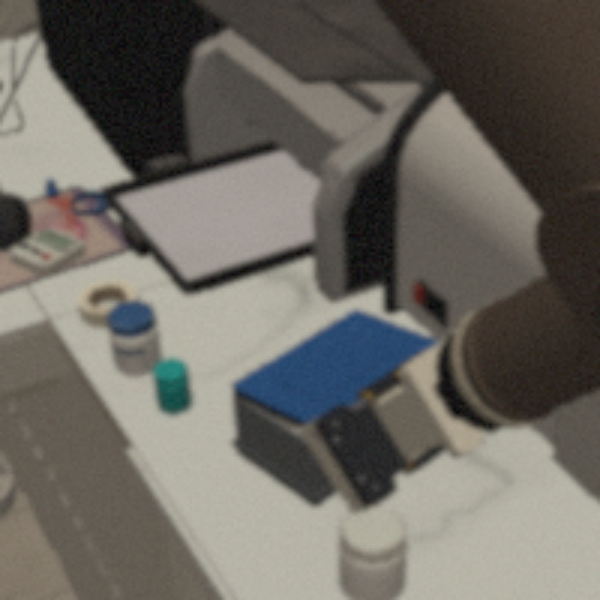

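```bash
python3 -m creep '[[[0,-0.02,-0.22,-0.5,-0.1,0,-1],[0.01,-0.04,-0.44,-1,-0.2,0,-1],[0.01,-0.06,-0.66,-1.5,-0.3,0,-1],[0.02,-0.08,-0.88,-2,-0.4,0,-1],[0.02,-0.08,-1.1,-2.5,-0.6,0,-1]]]'
python3 -m creep '[[[0,0,-0.18,-0.5,-0.1,0,-1],[0,0,-0.36,-1,-0.2,0,-1],[0,0,-0.54,-1.5,-0.3,0,-1],[0,0,-0.7,-2,-0.4,0,-1]]]'
python3 -m creep '[[[0,0,-0.13,0,0,0,-1],[0,0,-0.26,0,0,0,-1],[0,0,-0.4,0,0,0,-1]]]'
python3 - <<'E'
from h import *
s=arm.observe(); print(s['position'],s['force'],s['ft_torque'])
b=arm.get_image("scene")[60:260,140:340,::-1]
cv2.imwrite("pics/c14.png",cv2.resize(b,None,fx=3,fy=3))
E
```

```text
clock: 12.3
position: [0.5082, -0.0982, 0.0705]
ee_rot: [-1.551, -2.003, -0.534]
force: [2.5, -2.9, -1.4]
width: 0.002
clock: 12.7
position: [0.5082, -0.0984, 0.0636]
ee_rot: [-1.572, -2.027, -0.508]
force: [1.3, -3.1, 0.1]
width: 0.009
clock: 13.0
position: [0.5076, -0.0971, 0.0598]
ee_rot: [-1.569, -2.025, -0.509]
force: [-0.2, -0.3, -0.0]
width: 0.004
[ 0.50760487 -0.09707554  0.05978   ] [-0.18822168 -0.32799833 -0.00086722] [-0.72857151 -0.18542628 -0.00928775]
```

View pics/c14.png

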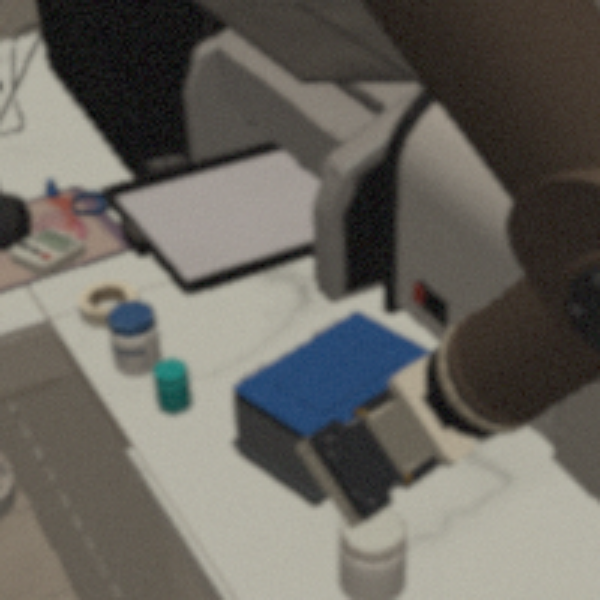

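The load has gone off the wrist, so the lid rests on the case; the crop shows its blue top lying flat at (330,370). I'll ease off the lip and withdraw along the finger axis.

```bash
python3 -m creep '[[[0.02,-0.1,-0.1,0,0,0,-1],[0.04,-0.2,-0.2,0,0,0,-1],[0.06,-0.25,-0.3,0,0,0,-1],[0.1,-0.4,-0.3,0,0,0,-1],[0.1,-0.4,-0.3,0,0,0,-1]]]'
python3 -m creep '[[[0.15,-0.6,0.7,0,0,0,-1],[0.4,-1.5,1.8,0,0,0,-1],[0.6,-2.4,3.2,0,0,0,-1],[0.9,-3.6,5,0,0,0,-1],[1.2,-4.8,7,0,0,0,-1]]]'
python3 -m creep '[[[0,-2,3,0,0,0,-1],[0,-5,6,0,0,0,-1],[0,-9,8,0,0,0,-1],[0,-13,9,0,0,0,-1],[0,-17,9,0,0,0,-1]]]'
python3 -m creep '[[[0,0,0,0,0,0,-1],[0,0,0,0,0,0,-1]]]'
python3 - <<'E'
from h import *
s=arm.observe(); print(s['position'],s['force'])
np.set_printoptions(precision=4,suppress=True)
for n in("scene","top"): cv2.imwrite(f"pics/{n}9.png",arm.get_image(n)[...,::-1])
a=cv2.imread("pics/scene9.png")[100:235,140:320];cv2.imwrite("pics/s9c.png",cv2.resize(a,None,fx=4.4,fy=4.4,interpolation=cv2.INTER_CUBIC))
E
```

```text
clock: 13.55
position: [0.5091, -0.1023, 0.0567]
ee_rot: [-1.571, -2.026, -0.508]
force: [-0.5, 0.9, 0.0]
width: 0.007
clock: 14.05
position: [0.5212, -0.1513, 0.1282]
ee_rot: [-1.572, -2.027, -0.508]
force: [-0.0, -1.2, 0.4]
width: 0.006
clock: 14.55
position: [0.5211, -0.3228, 0.22]
ee_rot: [-1.573, -2.03, -0.508]
force: [0.7, -0.4, 0.2]
width: 0.005
clock: 14.75
position: [0.5204, -0.3218, 0.2172]
ee_rot: [-1.574, -2.025, -0.508]
force: [-0.3, 0.3, -0.3]
width: 0.004
[ 0.52040113 -0.32184718  0.21720973] [-0.27978323  0.25355358 -0.2897777 ]
```

View pics/s9c.png

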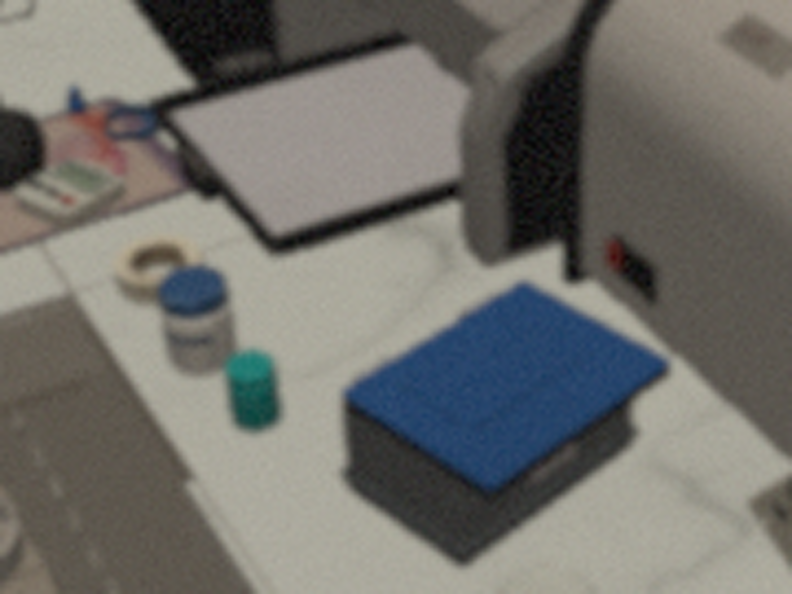

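View pics/top9.png

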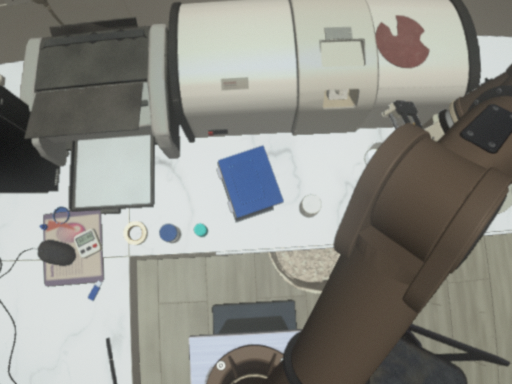

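View pics/scene9.png

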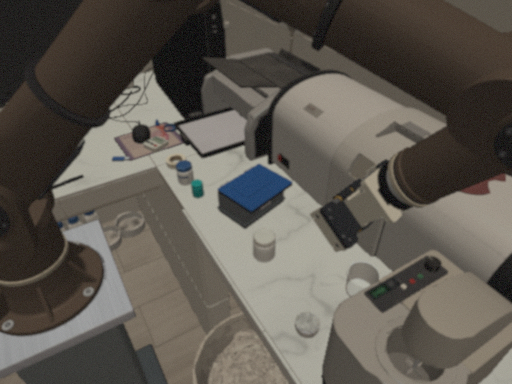

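The lid lies flat in both pictures: (255,185) in scene and (250,183) in top. The blue jar, tape, cup and tin are at the same pixels as before. I'll do one height check on the lip corners.

Run:
```python
from h import *
np.set_printoptions(precision=4,suppress=True)
P=[]
for n in("scene","top"):
    i=cv2.cvtColor(cv2.imread(f"pics/{n}9.png"),cv2.COLOR_BGR2HSV); m=cv2.inRange(i,(100,110,50),(125,255,255))
    c=max([k for k in cv2.findContours(m,0,2)[0]],key=cv2.contourArea)
    q=cv2.approxPolyDP(c,.04*cv2.arcLength(c,True),True)[:,0]; print(n,q.tolist()); P.append(q)
    w=[onz(n,q,.082)]; print(w)
```

```text
scene [[290, 182], [258, 165], [219, 190], [252, 211]]
[array([[ 0.6103, -0.0585,  0.082 ],
       [ 0.5781,  0.0492,  0.082 ],
       [ 0.4382,  0.0072,  0.082 ],
       [ 0.4703, -0.1038,  0.082 ]])]
top [[262, 147], [219, 161], [237, 216], [281, 201]]
[array([[ 0.6105, -0.0576,  0.082 ],
       [ 0.5807,  0.052 ,  0.082 ],
       [ 0.4398,  0.0141,  0.082 ],
       [ 0.4701, -0.0949,  0.082 ]])]
```

```bash
python3 -c "
from cell import arm
print(arm.sign_off()); print(arm.observe()['clock'])"
```

```text
the job is handed in; nothing more can be done
None
the job is handed in; nothing more can be done
```

The lid is shut and I handed the job in at about 15 s of the 45 s allowed; no verdict was reported.

**What I did:** With the jaws closed, I rehearsed the catch and lowest poses once. I then pushed the lid forward past upright from behind with a fingertip and crossed over to the front. The finger caught the lip at roughly 0.75 rad; the wrist read about 2 to 3 N and the lid was held still for at least 0.2 s. I lowered it at about 0.3 rad/s, slowing to under 0.2 rad/s near the end. When the wrist reading fell to about zero, I withdrew the hand.

**Last checks:**
- **Lid:** It lies flat in both pictures. At shut height (82 mm) the two far corners agree to 1–3 mm between cameras.
- **Disagreement:** The two near corners differ by 7–9 mm between views, on the hinge and lip sides alike, as the case rim did at the start. I took that as a picking or calibration error, not a tilt.
- **Loose things:** The blue jar, tape, cup, tin and the look-alikes look unmoved by eye. Part of the arm hid the cup and tin in the top view, so those two were checked only in the scene view.
- **Jars in the case:** I last saw them standing during the lowering; they can't be seen under the shut lid.
- **Hand:** It touches nothing, and the wrist force is about zero.

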